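Slide the pump bottle into the desk cupboard and shut the door

ROBOT

A 7-joint arm with a two-finger parallel gripper is mounted at the origin on the work surface. World frame = base frame: x ahead of the robot, y to its left, z up, the work surface at z = 0. Lengths are in mm, angles in rad, forces in N, time in s.
With the tool pointing down it reaches from about 400 to 875 mm from the base axis. Payload 4.4 kg.
Tool frame: the origin (TCP) lies between the finger pads; the fingertips stand ctrl.tcp_to_tips ahead of it and the grasp point (between the pads) lies 8 mm behind it (ctrl.tcp_to_tips is the distance from the TCP to the fingertips, in mm); z points along the fingers, y is the direction in which the jaws open and shut (so a half turn about z gives the same grasp; the last joint's range is limited). The gripper opens to 85 mm and grips with 20 to 120 N. Pads are 22 mm wide; open, the fingers measure 114 mm over their backs; the gripper's body (76 mm by 85 mm) begins 54 mm behind the grasp point. The pads swing forward as they close: fully open they stand 13 mm farther back than shut.
Start: joints at [-0.066, 0.628, 0.038, 1.517, -0.027, 0.996, -0.02], TCP at [650.014, 0.027, 242.313] pointing down, gripper open.
Joint ranges: [-3.06, 3.06], [-0.37, 2.12], [-1.25, 1.32], [0.18, 2.47], [-1.1, 4.24], [0.23, 1.98], [-2.94, 2.94]. Speed limits (rad/s): [2.57, 2.57, 3.14, 3.14, 3.14, 3.14, 3.14].

INTERFACE

Orientations are given as [roll, pitch, yaw] about the fixed x, y, z axes, in that order (R = Rz(yaw) Ry(pitch) Rx(roll)).
In Python, from cell import ctrl gives the robot as it stands.
- The arm moves only by the tool send_rows, never from a script. Its argument "rows" is a list of rows, each an object of numbers: "x", "y", "z": the shift along the world's x, y, z in cm; "roll": the turn about the world's z in degrees; "claw": the closure, from 0 (fully open) to 1 (shut). A call has 1 to 5 rows; each row is the pose to reach, as a shift and turn from the pose commanded when the call began; what a row does not reach only later rows make up. A row lasts 1/12 s, in which the tool goes at most 41.7 mm and 7.16 degrees, less where a joint would pass 70% of its speed; a pose out of reach is approached as far as the arm can. A call with a gripper value outside its range is refused whole. The fingers move at their own pace and stop on an object; the grip force is fixed at half the most. Time passes only in rows, so rows that repeat a pose let the fingers close. It gives the time, the measured TCP pose, the force and the opening at its end, in the units of the state.
- ctrl.read_state(): the state, without advancing time (a new reading comes with each control period).
- ctrl.get_image(name): name is "scene" or "side" or "wrist"; returns (picture, depth): 384x512x3 uint8, blue, green, red; 384x512 float32, mm along the optical axis (not along the pixel's ray), 0 where there is no reading.
- ctrl.get_calibration(name): a dict with "intrinsics" (3x3 intrinsics, pixels), "dist_coeffs" ([k1, k2, p1, p2, k3] as OpenCV has them; the pictures are not rectified), "T" (4x4, takes a point from camera to world coordinates). Camera axes: x right, y down, z forward; pixel columns grow to the right and rows downward; lengths in mm; the calibration is good to about 2 mm. A picture is of the moment at which its call begins: read the wrist's pose just before it. get_calibration takes no time and is no camera call; for the wrist camera it gives the pose at the moment of the call.
- ctrl.finish_job(): hands the job in, once; it reports no verdict.
Trained networks look in the newest picture that a camera, given by its name, has taken for a name from the list of things; names that differ only in an ending like _2 or _b are one class to them, and where a whole thing is asked for, a point or a joint stands for the part that bears it (a point fixed in the world has none). Each returns a list of dicts, best first, with "confidence" (0 to 1); they miss things now and then, are a little off and sometimes report something else, mostly with a low value. They report only what shows in the picture. A call takes as long as a camera call. They do not tell look-alikes from the thing itself.
- ctrl.recognise(camera, query): "uv" ([column, row] in pixels, amid what is visible of it).
- ctrl.regions_of(camera, query): "region" (384x512 bool, what is visible of it) and "uv" ([column, row] in pixels, amid what is visible of it).
- ctrl.place_of(camera, query): "uv" ([column, row] in pixels: a listed point, or the origin of a listed thing).
The state is a dict: "clock": time; "qpos": joint angles; "qd": joint speeds; "tau": joint torques, N m; "eef_pos": TCP position; "tool_rot": TCP orientation; "force": force on the tool from outside, world axes, zero at the start; "torque": the same for the moment, N m; "width": finger opening in mm.
Only numpy, scipy, OpenCV 4.12 (cv2) and the standard library are available. Lean on these libraries where they do the work, as an engineer would, in place of code of your own. Each camera call takes 0.05 s, during which the arm holds its last target. There are 200 camera calls.

TASK

Put the pump bottle away in the cupboard of the desk hutch: without gripping or lifting it, push it along the desk so that it slides upright through the open doorway until it stands fully inside, clear of the door. Then push the cupboard door fully shut and take the hand away. Leave the mug, the pen pot and the stapler where they stand.

Things in the scene. Friction and masses are not known exactly. Their poses are not given: they have to be found in the camera images.
- pump_bottle: Loose white plastic bottle with a pump head, standing in front of the cupboard, 0.28 to 0.56 kg. Round body 60 mm across up to 112 mm high, shoulder to 133, collar 29 mm across to 150, thin stem, pump head 24 mm across; 180 mm high in all. Origin: centre of the underside, z up the axis, spout towards -x. Pushed low (below about 35 mm) it slides; pushed high it tips over.
- pump_spout (a point): Mouth of the bottle's spout, 164 mm above the underside; the spout is an 8 mm tube that reaches at most 36 mm from the bottle's axis.
- hutch: Fixed desk hutch of 16 mm white board, 230 mm high, 240 mm deep. Origin: on the desk, in the front plane, at the middle of the cupboard's doorway. +x points into the cupboard, +y to the left as one faces it. Doorway 160 mm wide (y -80 to +80) and 214 mm high; 234 mm deep inside. No floor board: the cupboard's floor is the bare desk, no threshold.
- cupboard_door (a joint): Grey cupboard door: 0 = shut, grows as it opens towards the user (rad). Panel 186 mm wide, 16 mm thick, from 4 to 228 mm above the desk. Shut, it runs from the hinge to hutch y = -93 mm and covers hutch x -17 to -1 mm. At value q it runs from the hinge along (-sin q, -cos q) in the hutch's x, y. About 0.08 N m of friction, no spring or catch: it stays where it is left.
- door_hinge (a point): The door's upright hinge axis, at desk height: left of the doorway, at x = 0, y = +95 mm in the hutch's frame. Left of it (hutch y +96 to +316 mm) is an open bay with stationery and no door; on the hutch's top above that bay is fixed a low letter tray, 35 mm high. The top above the cupboard is bare.
- door_edge (a point): Point on the free upright edge of the cupboard door, 188 mm from the hinge, middle of the thickness, 116 mm above the desk.
- door_knob (a point): Outer end of the door's steel knob, 22 mm across, standing 20 mm out of the outer face, 165 mm from the hinge, 100 mm above the desk.
- mug: White ceramic mug, 80 mm across, 95 mm high, with a handle. Origin: centre of the underside. To be left alone.
- pen_pot: Black pot of pens, 76 mm across, pot 100 mm high, pens up to 155 mm. Origin: centre of the underside. To be left alone.
- stapler: Black office stapler, 135 by 34 mm, about 65 mm high. Origin: centre of the underside, long side along its x. To be left alone.
There are look-alikes about, which are no part of the job. What is shaped like the pump_bottle but blue or yellow is not meant.

How it is judged:
By the outcome, as a careful person would: the job done as asked, in the order asked, and still so for the second after the job is handed in, with the robot touching nothing.
It also fails if it takes over 72 s, if anything falls off the work surface, if the arm or the gripper's body presses on something with over 40 N, if the wrist force passes 120 N, or if a joint passes its speed limit or range.

## Working session

There is one attempt and no reset: what is moved stays moved. The work goes in short steps, Python scripts to look and compute and a tool call to move; the robot and the scene stay as the last step left them, time stands still between calls to the robot, and variables do not carry over. Pictures are saved under pics/ and viewed, on a budget of 10 in all, crops included, one or two more only if the job needs it, and the job is handed in when it is done.

Besides the shell and the picture viewer there is one more tool, called after "Emit:" by a JSON object that holds its "op" and its "data", one argument or row to a line. send_rows: Moves the arm, as the interface text tells. Its arguments: {"type":"object","properties":{"rows":{"type":"array"}},"required":["rows"]}

```bash
mkdir -p pics; cat > h.py <<'E'
import numpy as np,cv2
from cell import ctrl
def ray(cam,uv):
    c=ctrl.get_calibration(cam);K=np.array(c['intrinsics']);d=np.array(c['dist_coeffs']);T=np.array(c['T'])
    p=cv2.undistortPoints(np.array([[uv]],float),K,d)[0,0]
    return T,np.array([p[0],p[1],1.])
def pt(cam,uv,depth):
    T,r=ray(cam,uv);return (T@np.append(r*depth,1))[:3]
def onz(cam,uv,z):
    T,r=ray(cam,uv);d=T[:3,:3]@r;o=T[:3,3];return o+d*(z-o[2])/d[2]
def two(c1,uv1,c2,uv2):
    A=[];b=[]
    for c,u in((c1,uv1),(c2,uv2)):
        T,r=ray(c,u);d=T[:3,:3]@r;d/=np.linalg.norm(d);P=np.eye(3)-np.outer(d,d);A.append(P);b.append(P@T[:3,3])
    return np.linalg.lstsq(np.vstack(A),np.hstack(b),rcond=None)[0]
def cloud(cam,dep,mask):
    v,u=np.nonzero(mask&(dep>0));c=ctrl.get_calibration(cam);K=np.array(c['intrinsics']);T=np.array(c['T'])
    p=cv2.undistortPoints(np.stack([u,v],1).astype(float)[:,None],K,np.array(c['dist_coeffs']))[:,0]
    z=dep[v,u];P=np.c_[p*z[:,None],z];return P@T[:3,:3].T+T[:3,3]
E
cat > a.py <<'E'
from h import *
np.set_printoptions(precision=1,suppress=True)
s=ctrl.read_state();print(s['clock'],s['eef_pos'],s['tool_rot'],s['width'],ctrl.tcp_to_tips)
ims=[]
for cam in('scene','side'):
    im,d=ctrl.get_image(cam);ims.append(im)
    for q in['pump_bottle','hutch','cupboard_door','door_hinge','door_edge','door_knob','pump_spout','mug','pen_pot','stapler']:
        for r in ctrl.place_of(cam,q)[:3] if q not in('cupboard_door',) else []:
            uv=np.array(r['uv']);
            u,v=np.clip(uv.round().astype(int),0,[511,383]);print(cam,q,round(r['confidence'],2),uv,'z0',onz(cam,uv,0),'dep',pt(cam,uv,d[v,u]))
    np.save(cam+'.npy',d)
cv2.imwrite('pics/1s.png',ims[0]);cv2.imwrite('pics/1d.png',ims[1])
E
python3 a.py
```

```text
0.0 [649.4   0.  241.4] [-3.1  0.   1.6] 85.2957439817277 11.0
scene pump_bottle 0.89 [222.2 198. ] z0 [ 490.9 -143.7    0. ] dep [ 509.1 -128.2   26.1]
scene pump_bottle 0.8 [189.1 217.6] z0 [ 597.2 -171.8    0. ] dep [ 620.  -146.8   39.8]
scene pump_bottle 0.58 [220.3 272.5] z0 [682.7  -0.5   0. ] dep [705.1  19.8  47.4]
scene door_hinge 0.78 [130.4 216.4] z0 [ 686.  -301.9   -0. ] dep [ 739.6 -213.   114.3]
scene door_edge 0.71 [148.5 238.6] z0 [ 710.4 -210.3    0. ] dep [ 765.1 -126.9  124.1]
scene door_edge 0.48 [192.  167.8] z0 [ 447.7 -290.3    0. ] dep [ 449.3 -288.7    2.1]
scene door_knob 0.68 [136.9 239.4] z0 [ 729.7 -232.6    0. ] dep [ 776.3 -154.9  111.3]
scene pump_spout 0.97 [193.  171.5] z0 [ 457.9 -277.6   -0. ] dep [ 458.6 -276.9    0.9]
scene pump_spout 0.66 [189.7 220.4] z0 [ 603.5 -164.2    0. ] dep [ 620.5 -145.7   29.9]
scene pump_spout 0.57 [208.  215.9] z0 [ 563.5 -134.9    0. ] dep [672.  -31.1 177.4]
scene mug 0.78 [195.7 142.7] z0 [ 354.1 -355.8   -0. ] dep [ 385.4 -325.    36.6]
scene pen_pot 0.65 [278.5 343.7] z0 [751.2 208.1   0. ] dep [784.7 224.   8
[... 485 characters left out ...]
    0. ] dep [ 764.7 -129.2  125. ]
side door_knob 0.95 [210.5 276.3] z0 [ 730. -164.    0.] dep [ 780.4 -153.2   96.9]
side door_knob 0.72 [210.  228.9] z0 [ 585.  -173.8    0. ] dep [ 628.4 -165.8   66. ]
side pump_spout 0.78 [210.7 189.8] z0 [ 447.1 -179.8    0. ] dep [ 504.2 -170.6   72.4]
side pump_spout 0.77 [226.1 169.7] z0 [ 369. -137.    0.] dep [ 514.4 -122.5  168.4]
side pump_spout 0.71 [260.2 220.3] z0 [557.2 -34.5   0. ] dep [671.9 -36.5 167.6]
side mug 0.73 [158.9 167.3] z0 [ 357.4 -344.9    0. ] dep [ 391.7 -333.8   39.1]
side pen_pot 0.88 [359.9 282.7] z0 [750.1 216.1   0. ] dep [782.9 199.7  65.5]
side stapler 0.74 [357.7 197.5] z0 [479.  250.3   0. ] dep [487.4 247.1  11. ]
```

View pics/1s.png

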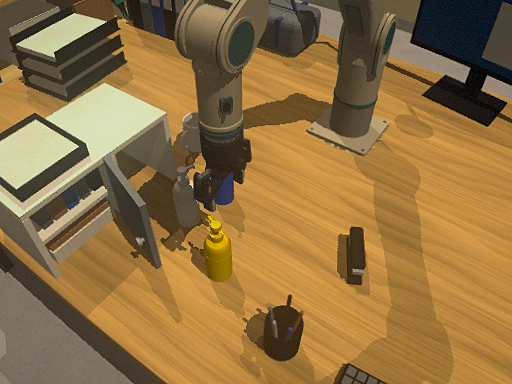

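View pics/1d.png

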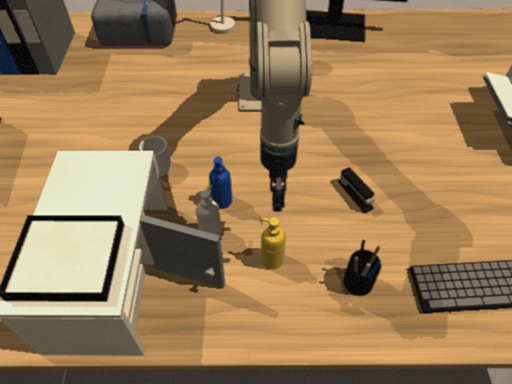

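```bash
cat > b.py <<'E'
from h import *
from scipy.optimize import least_squares
np.set_printoptions(precision=1,suppress=True)
def circ(P,r=30):
    f=lambda c:np.hypot(P[:,0]-c[0],P[:,1]-c[1])-r
    return least_squares(f,P[:,:2].mean(0)+[10,-10] ,loss='soft_l1',f_scale=3).x
D={c:np.load(c+'.npy') for c in('scene','side')}
print('edge',two('scene',[148.5,238.6],'side',[220.3,264.4]),'knob',two('scene',[136.9,239.4],'side',[210.5,276.3]))
for cam in D:
    P=cloud(cam,D[cam],np.ones((384,512),bool))
    for n,c0 in(('white',(597,-171)),('blue',(491,-145)),('yellow',(680,0))):
        Q=P[(np.hypot(P[:,0]-c0[0],P[:,1]-c0[1])<42)&(P[:,2]>15)&(P[:,2]<105)];print(cam,n,len(Q),circ(Q))
    H=P[(P[:,2]>222)&(P[:,2]<238)&(P[:,1]<-200)&(P[:,0]>250)&(P[:,0]<1000)&(P[:,1]>-800)]
    r=cv2.minAreaRect(H[:,:2].astype(np.float32));print(cam,'top',len(H),H[:,2].mean(),r,cv2.boxPoints(r).tolist())
    # front edge: largest y per x bin
    b=[(x,np.percentile(H[abs(H[:,0]-x)<8][:,1],99)) for x in range(460,860,20) if (abs(H[:,0]-x)<8).sum()>5]
    b=np.array(b);print(b.T);
    E=P[(P[:,2]>30)&(P[:,2]<200)&(P[:,0]>690)&(P[:,0]<800)&(P[:,1]>-290)&(P[:,1]<-110)]
    print(cam,'door',len(E),cv2.fitLine(E[:,:2].astype(np.float32),cv2.DIST_HUBER,0,.01,.01).ravel())
    for n,c0,rr in(('mug',(370,-345),40),('pot',(755,210),38)):
        Q=P[(np.hypot(P[:,0]-c0[0],P[:,1]-c0[1])<60)&(P[:,2]>15)&(P[:,2]<90)];print(cam,n,len(Q),circ(Q,rr))
E
python3 b.py
```

```text
edge [ 763.  -129.5  120.6] knob [ 781.8 -152.7  110.9]
scene white 547 [ 599.7 -170.7]
scene blue 388 [ 487.2 -144.5]
scene yellow 596 [682.5  -3.8]
scene top 6795 230.1549241400539 ((695.3236083984375, -377.30316162109375), (489.5773620605469, 296.37823486328125), 24.05040168762207) [[411.3927001953125, -341.7399597167969], [532.1787109375, -612.3887939453125], [979.2545166015625, -412.8663635253906], [858.468505859375, -142.217529296875]]
[[ 500.   520.   540.   560.   580.   600.   620.   640.   660.   680.
   700.   720.   740.   760.   780.   800.   820.   840. ]
 [-301.7 -299.4 -300.4 -300.1 -300.4 -300.9 -301.8 -301.7 -301.6 -301.
  -269.3 -207.5 -200.6 -302.2 -302.4 -302.  -302.5 -302.4]]
scene door 1254 [   0.3    1.   745.  -195.3]
scene mug 517 [ 354.7 -345.6]
scene pot 1059 [750.5 211.7]
side white 328 [ 648.8 -157.8]
side blue 413 [ 539.1 -135.7]
side yellow 427 [733.5  -8.6]
side top 10402 229.37000152935784 ((715.038818359375, -371.78466796875), (343.8844299316406, 429.199951171875), 89.50674438476562) [[498.966552734375, -541.873046875], [928.150634765625, -545.5679321289062], [931.111083984375, -201.6962890625], [501.927001953125, -198.00140380859375]]
[[ 500.   520.   540.   560.   580.   600.   620.   640.   660.   680.
   700.   720.   740.   760.   780.   800.   820.   840. ]
 [-304.1 -302.1 -302.2 -302.5 -302.7 -303.2 -303.  -302.9 -303.3 -303.5
  -269.6 -206.9 -200.2 -303.5 -303.7 -304.  -304.2 -304.3]]
side door 2355 [   0.3    1.   740.1 -208.8]
side mug 537 [ 356.2 -348.1]
side pot 817 [748.9 211.2]
```

```bash
cat > c.py <<'E'
from h import *
np.set_printoptions(precision=0,suppress=True)
Ps=[cloud(c,np.load(c+'.npy'),np.ones((384,512),bool)) for c in('scene','side')]
for z in range(215,620,15):
    o=[z-242]
    for P in Ps:
        Q=P[(abs(P[:,2]-z)<8)&(abs(P[:,0]-640)<140)&(abs(P[:,1])<140)]
        if len(Q)>8:o+=[len(Q),np.percentile(Q[:,:2]-[650,0],[1,99],axis=0).T.ravel()]
    print(*o)
from scipy.optimize import least_squares
E
python3 c.py
```

```text
-27 46 [ 102.  116. -137. -123.] 33 [ 102.  116. -139. -126.]
-12 64 [  97.  116. -140. -123.] 48 [  97.  116. -139. -126.]
3 47 [-46.  56.  -8.  12.] 9 [49. 55. -9. 10.]
18 126 [-55.  58. -11.  12.] 30 [ 49.  59. -10.  10.]
33 108 [-55.  58. -10.  12.]
48 153 [-71.  76.  -9.  14.] 35 [ 50.  76. -13.  11.]
63 293 [-71.  75. -10.  18.] 81 [ 25.  75. -17.  17.]
78 273 [-69.  74. -10.  20.] 116 [ 26.  74. -17.  16.]
93 315 [-67.  71. -10.  20.] 151 [ 15.  72. -19.  18.]
108 265 [-63.  70. -11.  14.] 160 [ 31.  70. -12.  12.]
123 229 [-15.  40. -23.  38.] 154 [  4.  40. -38.  34.]
138 299 [-19.  39. -20.  38.] 192 [  3.  39. -38.  35.]
153 328 [-19.  39. -23.  38.] 238 [  3.  39. -38.  35.]
168 329 [-20.  37. -26.  37.] 197 [  1.  37. -36.  35.]
183 299 [-18.  40. -23.  38.] 190 [  6.  40. -38.  35.]
198 384 [-20.  39. -24.  38.] 271 [  0.  40. -38.  37.]
213 346 [-12.  38. -20.  36.] 228 [  5.  38. -36.  33.]
228 341 [-12.  38. -21.  37.] 230 [  4.  38. -36.  31.]
243 385 [-12.  38. -21.  41.] 283 [  4.  38. -36.  39.]
258 433 [-13.  38. -20.  38.] 279 [  2.  38. -36.  35.]
273 431 [-14.  38. -21.  37.] 272 [  2.  38. -36.  34.]
288 373 [ -9.  41. -22.  39.] 224 [ 14.  41. -34.  34.]
303 543 [-25.  41. -33.  45.] 345 [ 18.  40. -38.  35.]
318 575 [-45.  43. -38.  46.] 204 [-17.  43. -45.  41.]
333 860 [-59.  47. -38.  46.] 377 [-18.  47. -45.  42.]
348 1088 [-67.  47. -39.  46.] 532 [-20.  46. -45.  42.]
363 1284 [-68.  43. -38.  46.] 738 [-15.  43. -44.  44.]
```

```bash
cat > c.py <<'E'
from h import *
np.set_printoptions(precision=0,suppress=True)
P=np.vstack([cloud(c,np.load(c+'.npy'),np.ones((384,512),bool)) for c in('scene','side')])-[649.5,0,241.5]
P=P[(abs(P[:,0])<90)&(abs(P[:,1])<60)&(P[:,2]>-15)&(P[:,2]<130)]
xs=list(range(-80,80,10));print('xbin',xs)
for z in range(-12,130,10):
    o=[]
    for x in xs:
        Q=P[(abs(P[:,2]-z)<5)&(P[:,0]>=x)&(P[:,0]<x+10)]
        o.append('%d:%d'%tuple(np.percentile(Q[:,1],[3,97])) if len(Q)>3 else '.')
    print(z,' '.join(o))
im,d=ctrl.get_image('wrist');cv2.imwrite('pics/2w.png',im)
c=cv2.imread('pics/1s.png')[130:290,100:260];cv2.imwrite('pics/2c.png',cv2.resize(c,None,fx=3.5,fy=3.5,interpolation=cv2.INTER_CUBIC))
E
python3 c.py
```

```text
xbin [-80, -70, -60, -50, -40, -30, -20, -10, 0, 10, 20, 30, 40, 50, 60, 70]
-12 . . . . . . . . . . . . . . . .
-2 . . . . . . . . . . . . . . . .
8 . . . -8:11 . . . . . . . . 7:11 -9:10 . .
18 . . . -10:11 . . . . . . . . 8:11 -6:10 . .
28 . . 6:7 -10:11 . . . . . . . . 6:11 -4:11 . .
38 . . . -7:11 -3:7 . . . . . . . 9:11 5:11 . .
48 . 6:13 6:13 -3:12 . . . . . . . . -9:12 -12:13 . -10:11
58 11:12 -4:12 -4:13 11:13 . . . . . . . 11:16 7:13 4:12 -7:13 -11:12
68 . 9:13 5:12 . 16:17 16:17 10:11 10:11 10:11 . -11:17 -14:17 -16:16 . -7:13 -11:11
78 . 10:12 2:13 . . 16:17 10:19 9:11 . . -15:17 -16:17 . . -1:12 -11:11
88 . 11:12 6:12 . . . 18:20 11:20 9:12 -15:20 -16:19 -11:14 -5:8 4:12 -10:12 -10:11
98 . 10:14 6:12 . . . . . . -18:19 1:18 -11:11 -9:11 -5:12 -11:12 -11:11
108 . 3:11 5:12 . . . . . . . -5:12 -9:11 -6:7 -6:5 -12:11 1:13
118 . . . . . . . 35:37 36:37 -35:36 -30:32 -17:22 -7:7 . . .
128 . . . . . . 32:35 35:38 -37:38 -35:36 -31:32 -21:22 -11:0 . . .
```

View pics/2c.png

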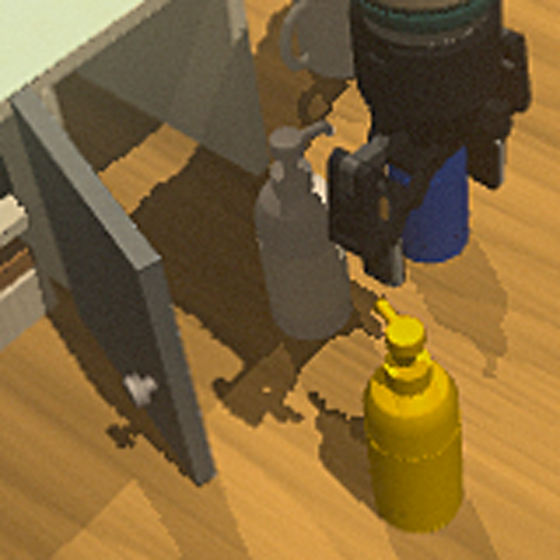

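```bash
python3 - <<'E'
from h import *
P=np.vstack([cloud(c,np.load(c+'.npy'),np.ones((384,512),bool)) for c in('scene','side')])-[649.5,0,241.5]
P=P[(abs(P[:,0])<90)&(abs(P[:,1])<30)&(P[:,2]>-15)&(P[:,2]<130)]
print('tip',np.sort(P[:,2])[:8].round(1))
for z in range(30,115,4):
    Q=P[abs(P[:,2]-z)<2];print(z,len(Q),np.percentile(Q[:,0],[2,98]).round(0))
E
```

```text
tip [2.  2.1 2.6 2.8 3.5 3.5 3.6 4. ]
30 33 [-49.  59.]
34 25 [-50.  58.]
38 26 [-47.  57.]
42 19 [-47.  53.]
46 17 [-50.  58.]
50 41 [-66.  75.]
54 102 [-68.  76.]
58 131 [-67.  76.]
62 73 [-70.  76.]
66 83 [-64.  75.]
70 89 [-66.  74.]
74 85 [-66.  75.]
78 102 [-62.  74.]
82 97 [-66.  74.]
86 116 [-65.  73.]
90 117 [-63.  72.]
94 129 [-61.  71.]
98 108 [-59.  71.]
102 164 [-60.  71.]
106 199 [-62.  70.]
110 48 [24. 66.]
114 27 [36. 40.]
```

Emit:
{"op": "send_rows", "data": {
  "rows": [
    {"x": -2, "y": -1.5, "roll": 7},
    {"x": -4, "y": -3, "roll": 14},
    {"x": -5.2, "y": -4.5, "roll": 21},
    {"x": -5.2, "y": -4.5, "roll": 28},
    {"x": -5.2, "y": -4.5, "roll": 35}
  ]
}}

```text
$.rows[0]: bad value
```

Emit:
{"op": "send_rows", "data": {
  "rows": [
    {"roll": 7},
    {"roll": 14},
    {"roll": 21},
    {"roll": 28},
    {"roll": 35}
  ]
}}

```text
$.rows[0]: bad value
```

Emit:
{"op": "send_rows", "data": {
  "rows": [
    {"roll": 7},
    {"roll": 14},
    {"roll": 20},
    {"roll": 20},
    {"roll": 20}
  ]
}}

```text
$.rows[0]: bad value
```

Emit:
{"op": "send_rows", "data": {
  "rows": [
    {"x": -2, "y": -1.5, "z": 0, "roll": 7, "claw": 0},
    {"x": -4, "y": -3, "z": 0, "roll": 14, "claw": 0},
    {"x": -5.2, "y": -4.5, "z": 0, "roll": 21, "claw": 0},
    {"x": -5.2, "y": -4.5, "z": 0, "roll": 28, "claw": 0},
    {"x": -5.2, "y": -4.5, "z": 0, "roll": 35, "claw": 0}
  ]
}}

```text
clock: 1.47
eef_pos: [597.2, -46.7, 242.7]
tool_rot: [-3.141, 0.001, 2.185]
force: [0.4, 0.6, 0.1]
width: 85.4
```

Emit:
{"op": "send_rows", "data": {
  "rows": [
    {"x": 0, "y": 0, "z": 0, "roll": 7, "claw": 0},
    {"x": 0, "y": 0, "z": 0, "roll": 14, "claw": 0},
    {"x": 0, "y": 0, "z": 0, "roll": 21, "claw": 0},
    {"x": 0, "y": 0, "z": 0, "roll": 28, "claw": 0},
    {"x": 0, "y": 0, "z": 0, "roll": 35, "claw": 0}
  ]
}}

```text
clock: 1.88
eef_pos: [598.0, -45.1, 242.4]
tool_rot: [-3.142, 0.0, 2.798]
force: [-0.0, 0.3, -1.0]
width: 85.5
```

Emit:
{"op": "send_rows", "data": {
  "rows": [
    {"x": 0, "y": 0, "z": 0, "roll": 7, "claw": 0},
    {"x": 0, "y": 0, "z": 0, "roll": 14, "claw": 0},
    {"x": 0, "y": 0, "z": 0, "roll": 20, "claw": 0},
    {"x": 0, "y": 0, "z": 0, "roll": 20, "claw": 0}
  ]
}}

```text
clock: 2.22
eef_pos: [598.0, -45.2, 242.3]
tool_rot: [3.141, -0.0, -3.139]
force: [-0.2, -0.5, -0.9]
width: 85.4
```

Emit:
{"op": "send_rows", "data": {
  "rows": [
    {"x": 0, "y": 0, "z": -4, "roll": 0, "claw": 0},
    {"x": 0, "y": 0, "z": -8, "roll": 0, "claw": 0},
    {"x": 0, "y": 0, "z": -12, "roll": 0, "claw": 0},
    {"x": 0, "y": 0, "z": -16, "roll": 0, "claw": 0},
    {"x": 0, "y": 0, "z": -20, "roll": 0, "claw": 0}
  ]
}}

```text
clock: 2.63
eef_pos: [598.2, -45.3, 40.9]
tool_rot: [-3.141, 0.001, 3.138]
force: [1.5, 0.5, -0.4]
width: 85.4
```

Emit:
{"op": "send_rows", "data": {
  "rows": [
    {"x": 0, "y": 0, "z": -2, "roll": 0, "claw": 0},
    {"x": 0, "y": 0, "z": -3, "roll": 0, "claw": 0},
    {"x": 0, "y": 0, "z": -3.6, "roll": 0, "claw": 0},
    {"x": 0, "y": 0, "z": -3.9, "roll": 0, "claw": 0},
    {"x": 0, "y": 0, "z": -3.9, "roll": 0, "claw": 0}
  ]
}}

```text
clock: 3.05
eef_pos: [598.9, -45.0, 4.1]
tool_rot: [-3.141, 0.002, 3.141]
force: [0.4, 0.2, -0.2]
width: 85.4
```

```bash
python3 - <<'E'
from h import *
s=ctrl.read_state();print(s['clock'],s['eef_pos'],s['force'])
im,d=ctrl.get_image('scene');a=im[80:330,80:330]
im2,d2=ctrl.get_image('side');b=im2[130:300,140:310]
P=np.vstack([cloud(c,dd,np.ones((384,512),bool)) for c,dd in(('scene',d),('side',d2))])-np.r_[np.array(s['eef_pos'])]
P=P[(abs(P[:,1])<95)&(abs(P[:,0])<22)]
for z in range(2,60,6):
    Q=P[abs(P[:,2]-z)<3]
    if len(Q)>3:print(z,len(Q),np.percentile(Q[:,1],[3,97]).round(0))
cv2.imwrite('pics/3.png',np.hstack([cv2.resize(a,(400,400)),cv2.resize(b,(400,400))]))
E
```

```text
3.05 [598.93744024 -44.95013802   4.1248492 ] [ 0.41965375  0.21446876 -0.18503664]
2 45 [-91.  94.]
8 10 [-52.  52.]
14 22 [-56.  57.]
20 19 [-74.  56.]
26 27 [-55.  57.]
32 18 [-95.  57.]
38 13 [-53.  56.]
44 21 [-76.  59.]
50 73 [-95.  69.]
56 138 [-73.  74.]
```

View pics/3.png

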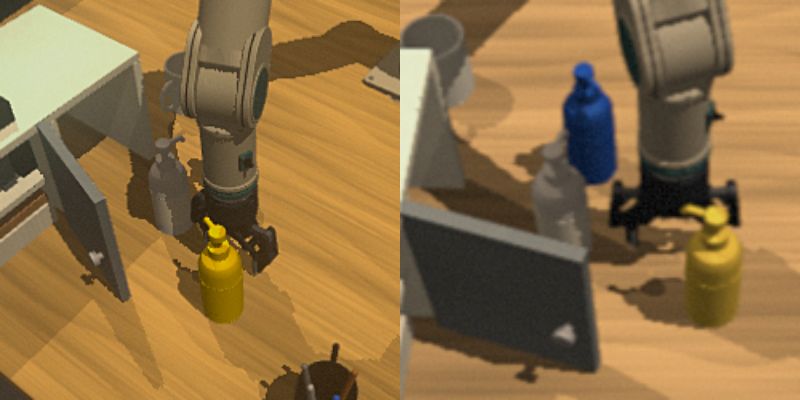

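Emit:
{"op": "send_rows", "data": {
  "rows": [
    {"x": 0, "y": -0.5, "z": -0.3, "roll": 0, "claw": 0},
    {"x": 0, "y": -1, "z": -0.3, "roll": 0, "claw": 0},
    {"x": 0, "y": -1.4, "z": -0.3, "roll": 0, "claw": 0},
    {"x": 0, "y": -1.8, "z": -0.3, "roll": 0, "claw": 0},
    {"x": 0, "y": -2.2, "z": -0.3, "roll": 0, "claw": 0}
  ]
}}

```text
clock: 3.57
eef_pos: [598.1, -67.6, 0.6]
tool_rot: [3.141, 0.0, 3.141]
force: [-0.2, 3.5, 2.5]
width: 85.6
```

Emit:
{"op": "send_rows", "data": {
  "rows": [
    {"x": 0, "y": -0.4, "z": 0, "roll": 0, "claw": 0},
    {"x": 0, "y": -0.8, "z": 0, "roll": 0, "claw": 0},
    {"x": 0, "y": -1.2, "z": 0, "roll": 0, "claw": 0},
    {"x": 0, "y": -1.6, "z": 0, "roll": 0, "claw": 0},
    {"x": 0, "y": -2, "z": 0, "roll": 0, "claw": 0}
  ]
}}

```text
clock: 3.98
eef_pos: [598.2, -86.7, 0.5]
tool_rot: [3.141, 0.0, -3.141]
force: [-0.6, 4.2, 1.8]
width: 85.5
```

```bash
cat > chk.py <<'E'
from h import *
import sys
from scipy.optimize import least_squares
s=ctrl.read_state();print(s['clock'],np.round(s['eef_pos'],1),np.round(s['force'],1))
hx,hy=s['eef_pos'][:2]
outs=[]
for cam in('scene','side'):
    im,d=ctrl.get_image(cam);P=cloud(cam,d,np.ones((384,512),bool))
    outs.append(im)
    for zl,zh in((12,40),(40,70),(80,110)):
        Q=P[(P[:,2]>zl)&(P[:,2]<zh)&(abs(P[:,0]-600)<45)&(P[:,1]<hy-70)&(P[:,1]>hy-150)]
        f=lambda c:np.hypot(Q[:,0]-c[0],Q[:,1]-c[1])-30
        if len(Q)>15:
            r=least_squares(f,[590,hy-115],loss='soft_l1',f_scale=3);print(cam,zl,zh,len(Q),r.x.round(1),round(np.abs(r.fun).mean(),1))
cv2.imwrite('pics/%s.png'%sys.argv[1],np.hstack([cv2.resize(outs[0][80:330,80:330],(400,400)),cv2.resize(outs[1][130:300,140:310],(400,400))]))
E
python3 chk.py 4
```

```text
3.9833 [ 5.982e+02 -8.670e+01  5.000e-01] [-0.6  4.2  1.8]
scene 12 40 132 [ 600.5 -190.7] 0.9
scene 40 70 140 [ 600.6 -190.3] 1.0
scene 80 110 187 [ 642.  -157.2] 7.1
side 12 40 17 [ 623.5 -138.1] 0.7
side 40 70 82 [ 599.3 -191.7] 1.2
side 80 110 165 [ 599.2 -192.1] 1.0
```

View pics/4.png

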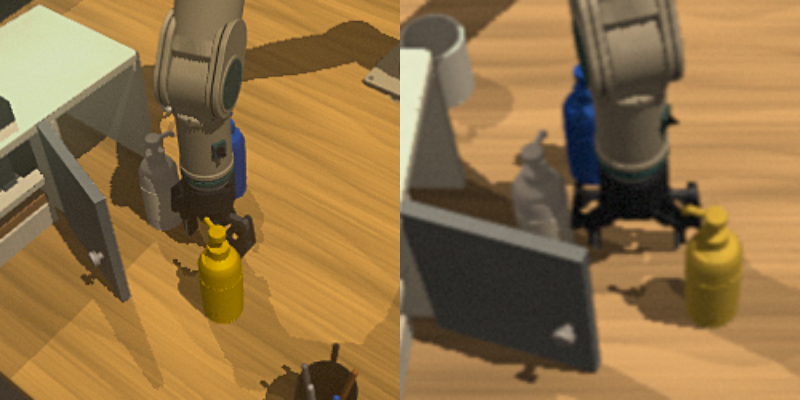

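Emit:
{"op": "send_rows", "data": {
  "rows": [
    {"x": 0, "y": -0.6, "z": 0.1, "roll": 0, "claw": 0},
    {"x": 0, "y": -1.2, "z": 0.1, "roll": 0, "claw": 0},
    {"x": 0, "y": -1.8, "z": 0.1, "roll": 0, "claw": 0},
    {"x": 0, "y": -2.4, "z": 0.1, "roll": 0, "claw": 0},
    {"x": 0, "y": -3, "z": 0.1, "roll": 0, "claw": 0}
  ]
}}

```text
clock: 4.5
eef_pos: [597.9, -118.0, 1.2]
tool_rot: [-3.141, -0.0, 3.141]
force: [1.0, 2.8, 1.5]
width: 85.6
```

Emit:
{"op": "send_rows", "data": {
  "rows": [
    {"x": 0, "y": -0.6, "z": 0, "roll": 0, "claw": 0},
    {"x": 0, "y": -1.2, "z": 0, "roll": 0, "claw": 0},
    {"x": 0, "y": -1.8, "z": 0, "roll": 0, "claw": 0},
    {"x": 0, "y": -2.4, "z": 0, "roll": 0, "claw": 0},
    {"x": 0, "y": -3, "z": 0, "roll": 0, "claw": 0}
  ]
}}

```text
clock: 4.92
eef_pos: [598.0, -147.6, 1.3]
tool_rot: [3.142, -0.0, 3.142]
force: [0.3, 3.5, 0.9]
width: 85.7
```

Emit:
{"op": "send_rows", "data": {
  "rows": [
    {"x": 0, "y": -0.6, "z": 0, "roll": 0, "claw": 0},
    {"x": 0, "y": -1.2, "z": 0, "roll": 0, "claw": 0},
    {"x": 0, "y": -1.8, "z": 0, "roll": 0, "claw": 0},
    {"x": 0, "y": -2.4, "z": 0, "roll": 0, "claw": 0},
    {"x": 0, "y": -3, "z": 0, "roll": 0, "claw": 0}
  ]
}}

```text
clock: 5.33
eef_pos: [597.9, -177.5, 1.3]
tool_rot: [3.142, -0.0, -3.142]
force: [0.2, 3.7, 1.5]
width: 85.4
```

```bash
python3 chk.py 5
```

```text
5.3333 [ 597.9 -177.5    1.3] [0.2 3.7 1.5]
scene 12 40 126 [ 600.9 -281.4] 1.0
scene 40 70 126 [ 600.6 -281. ] 0.9
scene 80 110 174 [ 600.2 -283. ] 1.3
side 80 110 75 [ 599.4 -284.7] 1.1
```

View pics/5.png

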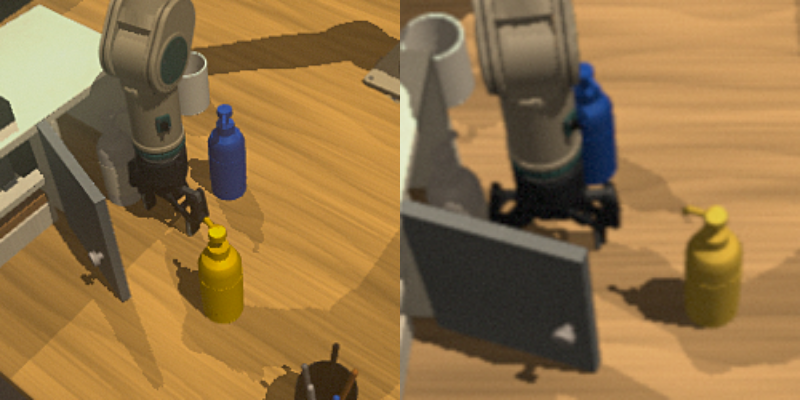

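Emit:
{"op": "send_rows", "data": {
  "rows": [
    {"x": 0, "y": -0.6, "z": 0, "roll": 0, "claw": 0},
    {"x": 0, "y": -1.2, "z": 0, "roll": 0, "claw": 0},
    {"x": 0, "y": -1.8, "z": 0, "roll": 0, "claw": 0},
    {"x": 0, "y": -2.4, "z": 0, "roll": 0, "claw": 0},
    {"x": 0, "y": -3, "z": 0, "roll": 0, "claw": 0}
  ]
}}

```text
clock: 5.85
eef_pos: [598.0, -207.7, 1.3]
tool_rot: [-3.142, -0.0, 3.141]
force: [-0.0, 4.1, 1.4]
width: 85.4
```

Emit:
{"op": "send_rows", "data": {
  "rows": [
    {"x": 0, "y": -0.6, "z": 0, "roll": 0, "claw": 0},
    {"x": 0, "y": -1.1, "z": 0, "roll": 0, "claw": 0},
    {"x": 0, "y": -1.6, "z": 0, "roll": 0, "claw": 0},
    {"x": 0, "y": -2.1, "z": 0, "roll": 0, "claw": 0},
    {"x": 0, "y": -2.6, "z": 0, "roll": 0, "claw": 0}
  ]
}}

```text
clock: 6.27
eef_pos: [597.9, -233.4, 1.3]
tool_rot: [3.141, -0.0, -3.142]
force: [-0.3, 2.6, 1.0]
width: 85.3
```

Emit:
{"op": "send_rows", "data": {
  "rows": [
    {"x": 0, "y": -0.5, "z": 0, "roll": 0, "claw": 0},
    {"x": 0, "y": -1, "z": 0, "roll": 0, "claw": 0},
    {"x": 0, "y": -1.5, "z": 0, "roll": 0, "claw": 0},
    {"x": 0, "y": -2, "z": 0, "roll": 0, "claw": 0},
    {"x": 0, "y": -2.2, "z": 0, "roll": 0, "claw": 0}
  ]
}}

```text
clock: 6.68
eef_pos: [597.8, -256.3, 1.3]
tool_rot: [-3.141, -0.0, 3.141]
force: [0.0, 2.7, 1.4]
width: 85.4
```

```bash
python3 chk.py 6
```

```text
6.6833 [ 597.8 -256.3    1.3] [0.  2.7 1.4]
scene 12 40 75 [ 600.2 -359.1] 1.3
scene 40 70 87 [ 599.2 -358.2] 1.2
scene 80 110 164 [ 642.7 -327.3] 5.8
side 80 110 16 [ 598.8 -361.5] 0.6
```

Emit:
{"op": "send_rows", "data": {
  "rows": [
    {"x": 0, "y": 1, "z": 0.1, "roll": 0, "claw": 0},
    {"x": 0, "y": 4, "z": 0.2, "roll": 0, "claw": 0},
    {"x": 0, "y": 8, "z": 0.2, "roll": 0, "claw": 0},
    {"x": 0, "y": 12, "z": 0.2, "roll": 0, "claw": 0},
    {"x": 0, "y": 14, "z": 0.2, "roll": 0, "claw": 0}
  ]
}}

```text
clock: 7.2
eef_pos: [598.1, -107.9, 3.7]
tool_rot: [3.138, 0.001, -3.136]
force: [1.3, 1.9, 0.4]
width: 85.4
```

Emit:
{"op": "send_rows", "data": {
  "rows": [
    {"x": 0, "y": 0, "z": 4, "roll": 0, "claw": 0},
    {"x": 0, "y": 0, "z": 8, "roll": 0, "claw": 0},
    {"x": 0, "y": 0, "z": 12, "roll": 0, "claw": 0},
    {"x": 0, "y": 0, "z": 16, "roll": 0, "claw": 0},
    {"x": 0, "y": 0, "z": 20, "roll": 0, "claw": 0}
  ]
}}

```text
clock: 7.62
eef_pos: [597.4, -114.6, 205.3]
tool_rot: [-3.141, -0.0, -3.141]
force: [0.2, -0.4, -0.8]
width: 85.0
```

Emit:
{"op": "send_rows", "data": {
  "rows": [
    {"x": 0, "y": 0, "z": 3, "roll": 0, "claw": 1},
    {"x": 0, "y": 0, "z": 6, "roll": 0, "claw": 1},
    {"x": 0, "y": 0, "z": 8, "roll": 0, "claw": 1},
    {"x": 0, "y": 0, "z": 8, "roll": 0, "claw": 1}
  ]
}}

```text
clock: 7.95
eef_pos: [600.4, -114.8, 288.5]
tool_rot: [-3.139, 0.009, 3.141]
force: [0.4, 0.1, 1.0]
width: 38.8
```

Emit:
{"op": "send_rows", "data": {
  "rows": [
    {"x": 3.5, "y": -1.3, "z": 0, "roll": 0, "claw": 1},
    {"x": 7, "y": -2.6, "z": 0, "roll": 0, "claw": 1},
    {"x": 10.5, "y": -4, "z": 0, "roll": 0, "claw": 1},
    {"x": 14, "y": -5.4, "z": 0, "roll": 0, "claw": 1},
    {"x": 17.5, "y": -6.8, "z": 0, "roll": 0, "claw": 1}
  ]
}}

```text
clock: 8.37
eef_pos: [773.8, -183.6, 282.5]
tool_rot: [-3.14, -0.001, 3.141]
force: [2.4, -0.3, 0.1]
width: -0.1
```

Emit:
{"op": "send_rows", "data": {
  "rows": [
    {"x": 2, "y": -0.6, "z": 0, "roll": 0, "claw": 1},
    {"x": 3.2, "y": -0.8, "z": 0, "roll": 0, "claw": 1},
    {"x": 3.2, "y": -0.8, "z": 0, "roll": 0, "claw": 1}
  ]
}}

```text
clock: 8.62
eef_pos: [806.3, -190.6, 279.6]
tool_rot: [-3.142, -0.002, 3.141]
force: [-0.0, 0.9, -0.8]
width: 0.2
```

```bash
python3 - <<'E'
from h import *
s=ctrl.read_state();print(s['clock'],np.round(s['eef_pos'],1),np.round(s['qpos'],2),s['width'])
o=[]
for c in('scene','side'):
    im,d=ctrl.get_image(c);o.append(im)
    for q in('door_edge','pump_bottle'):print(c,q,[(np.round(r['uv']),round(r['confidence'],2)) for r in ctrl.place_of(c,q)])
cv2.imwrite('pics/7.png',np.hstack([cv2.resize(o[0][0:320,0:320],(400,400)),cv2.resize(o[1][130:370,0:320],(400,300)).copy() if 0 else cv2.resize(o[1][110:370,60:320],(400,400))]))
E
```

```text
8.6167 [ 806.3 -190.6  279.6] [ 0.32  0.95 -0.38  0.76  0.31  1.48  1.63] 0.22369890352477875
scene door_edge [(array([150., 239.]), 0.72)]
scene pump_bottle [(array([221., 275.]), 0.83), (array([221., 198.]), 0.77), (array([140., 190.]), 0.64)]
side door_edge [(array([220., 263.]), 0.85)]
side pump_bottle [(array([271., 259.]), 0.77), (array([222., 202.]), 0.6)]
```

View pics/7.png

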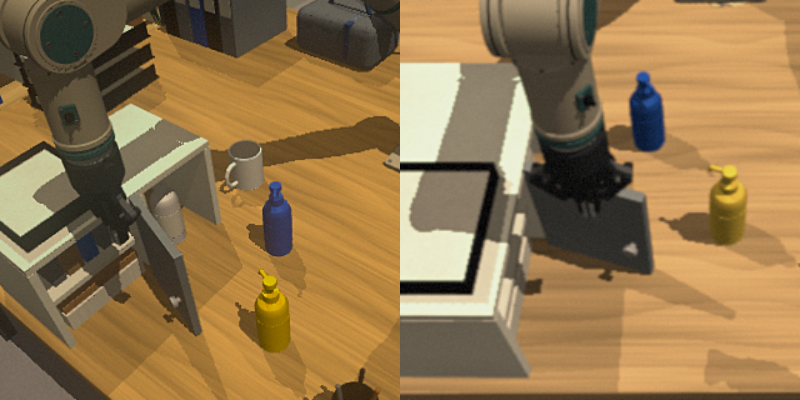

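Emit:
{"op": "send_rows", "data": {
  "rows": [
    {"x": 0, "y": 0, "z": -3, "roll": 0, "claw": 1},
    {"x": 0, "y": 0, "z": -6, "roll": 0, "claw": 1},
    {"x": 0, "y": 0, "z": -8, "roll": 0, "claw": 1},
    {"x": 0, "y": 0, "z": -8, "roll": 0, "claw": 1}
  ]
}}

```text
clock: 9.25
eef_pos: [801.5, -190.8, 198.0]
tool_rot: [3.141, -0.01, -3.141]
force: [-1.2, -0.6, -1.9]
width: 0.1
```

Emit:
{"op": "send_rows", "data": {
  "rows": [
    {"x": -1.2, "y": 0.4, "z": 0, "roll": 0, "claw": 1},
    {"x": -2.4, "y": 0.9, "z": 0, "roll": 0, "claw": 1},
    {"x": -3.6, "y": 1.4, "z": 0, "roll": 0, "claw": 1},
    {"x": -4.8, "y": 2, "z": 0, "roll": 0, "claw": 1},
    {"x": -6, "y": 2.5, "z": 0, "roll": 0, "claw": 1}
  ]
}}

```text
clock: 9.67
eef_pos: [745.3, -166.3, 206.1]
tool_rot: [-3.14, 0.004, 3.141]
force: [1.2, -0.8, -0.3]
width: 0.1
```

Emit:
{"op": "send_rows", "data": {
  "rows": [
    {"x": -1.2, "y": 0.5, "z": 0, "roll": 0, "claw": 1},
    {"x": -2.4, "y": 0.8, "z": 0, "roll": 0, "claw": 1},
    {"x": -3.6, "y": 1.1, "z": 0, "roll": 0, "claw": 1},
    {"x": -5, "y": 1.2, "z": 0, "roll": 0, "claw": 1},
    {"x": -6, "y": 1.2, "z": 0, "roll": 0, "claw": 1}
  ]
}}

```text
clock: 10.08
eef_pos: [685.1, -154.1, 206.2]
tool_rot: [-3.14, 0.004, -3.142]
force: [0.4, -1.2, -1.0]
width: -0.2
```

```bash
cat > door.py <<'E'
from h import *
s=ctrl.read_state();print(s['clock'],np.round(s['eef_pos'],1),np.round(s['force'],1))
for c in('scene','side'):
    im,d=ctrl.get_image(c);P=cloud(c,d,np.ones((384,512),bool));cv2.imwrite('pics/%s_%d.png'%(c,s['clock']*100),im)
    # top edge of the door: ~228 high, in front of hutch
    Q=P[(P[:,2]>20)&(P[:,2]<180)&(P[:,1]>-275)&(P[:,1]<-105)&(P[:,0]>480)&(P[:,0]<800)&(np.hypot(P[:,0]-487,P[:,1]+145)>45)&(np.hypot(P[:,0]-680,P[:,1]+3)>55)]
    a=np.degrees(np.arctan2(Q[:,1]+303,-(Q[:,0]-686)));print(c,len(Q),np.percentile(a,[5,25,50,75,95]).round(0) if len(Q) else '')
E
python3 door.py
```

```text
10.0833 [ 685.1 -154.1  206.2] [ 0.4 -1.2 -1. ]
scene 2545 [ 83.  85.  89.  95. 113.]
side 2336 [ 82.  84.  88.  95. 111.]
```

Emit:
{"op": "send_rows", "data": {
  "rows": [
    {"x": -1.2, "y": 0.1, "z": 0, "roll": 0, "claw": 1},
    {"x": -2.4, "y": 0.1, "z": 0, "roll": 0, "claw": 1},
    {"x": -3.6, "y": -0.3, "z": 0, "roll": 0, "claw": 1},
    {"x": -4.8, "y": -0.7, "z": 0, "roll": 0, "claw": 1},
    {"x": -6, "y": -1.1, "z": 0, "roll": 0, "claw": 1}
  ]
}}

```text
clock: 10.6
eef_pos: [626.4, -165.0, 205.0]
tool_rot: [-3.141, 0.004, -3.141]
force: [0.9, -0.4, -0.3]
width: 0.2
```

Emit:
{"op": "send_rows", "data": {
  "rows": [
    {"x": -1.2, "y": -0.5, "z": 0, "roll": 0, "claw": 1},
    {"x": -2.2, "y": -1.2, "z": 0, "roll": 0, "claw": 1},
    {"x": -3.2, "y": -2, "z": 0, "roll": 0, "claw": 1},
    {"x": -4.2, "y": -2.8, "z": 0, "roll": 0, "claw": 1},
    {"x": -5.2, "y": -3.6, "z": 0, "roll": 0, "claw": 1}
  ]
}}

```text
clock: 11.02
eef_pos: [572.7, -201.9, 203.7]
tool_rot: [-3.141, 0.001, 3.141]
force: [1.3, 0.0, 0.1]
width: -0.4
```

Emit:
{"op": "send_rows", "data": {
  "rows": [
    {"x": -0.7, "y": -1, "z": 0, "roll": 0, "claw": 1},
    {"x": -1.3, "y": -2, "z": 0, "roll": 0, "claw": 1},
    {"x": -1.9, "y": -3, "z": 0, "roll": 0, "claw": 1},
    {"x": -2.3, "y": -3.8, "z": 0, "roll": 0, "claw": 1}
  ]
}}

```text
clock: 11.35
eef_pos: [549.1, -240.7, 203.2]
tool_rot: [-3.141, -0.001, 3.14]
force: [1.2, -0.2, 1.2]
width: 0.0
```

```bash
python3 door.py; ls pics
```

```text
11.35 [ 549.1 -240.7  203.2] [ 1.2 -0.2  1.2]
scene 2076 [18. 19. 21. 25. 32.]
side 850 [17. 18. 20. 23. 27.]
1d.png
1s.png
2c.png
2w.png
3.png
4.png
5.png
6.png
7.png
scene_1008.png
scene_1135.png
side_1008.png
side_1135.png
```

Emit:
{"op": "send_rows", "data": {
  "rows": [
    {"x": -0.3, "y": -0.7, "z": 0, "roll": 0, "claw": 1},
    {"x": -0.5, "y": -1.4, "z": 0, "roll": 0, "claw": 1},
    {"x": -0.7, "y": -2, "z": 0, "roll": 0, "claw": 1},
    {"x": -0.8, "y": -2.4, "z": 0, "roll": 0, "claw": 1},
    {"x": -0.8, "y": -2.6, "z": 0, "roll": 0, "claw": 1}
  ]
}}

```text
clock: 11.87
eef_pos: [541.5, -266.0, 203.2]
tool_rot: [-3.141, -0.001, 3.141]
force: [-0.5, 1.1, 1.0]
width: -0.2
```

Emit:
{"op": "send_rows", "data": {
  "rows": [
    {"x": 0, "y": -0.2, "z": 0, "roll": 0, "claw": 1},
    {"x": 0, "y": -0.4, "z": 0, "roll": 0, "claw": 1},
    {"x": 0, "y": -0.5, "z": 0, "roll": 0, "claw": 1},
    {"x": 0, "y": -0.5, "z": 0, "roll": 0, "claw": 1}
  ]
}}

```text
clock: 12.2
eef_pos: [542.0, -270.1, 203.2]
tool_rot: [-3.142, -0.0, -3.142]
force: [-0.5, -0.4, 0.6]
width: 0.0
```

Emit:
{"op": "send_rows", "data": {
  "rows": [
    {"x": 0, "y": -0.1, "z": 0, "roll": 0, "claw": 1},
    {"x": 0, "y": -0.2, "z": 0, "roll": 0, "claw": 1},
    {"x": 0, "y": -0.3, "z": 0, "roll": 0, "claw": 1},
    {"x": 0, "y": -0.3, "z": 0, "roll": 0, "claw": 1}
  ]
}}

```text
clock: 12.53
eef_pos: [542.1, -270.6, 203.3]
tool_rot: [3.139, -0.001, -3.14]
force: [-1.4, 5.3, 1.2]
width: -0.2
```

```bash
python3 door.py; python3 - <<'E'
import cv2,glob,numpy as np
f=sorted(glob.glob('pics/scene_1*.png'))[-1];g=f.replace('scene','side')
a=cv2.imread(f)[60:310,0:250];b=cv2.imread(g)[110:310,60:260]
cv2.imwrite('pics/8.png',np.hstack([cv2.resize(a,(400,400)),cv2.resize(b,(400,400))]))
E
```

```text
12.5333 [ 542.1 -270.6  203.3] [-1.4  5.3  1.2]
scene 50 [11. 13. 13. 14. 15.]
side 34 [11. 12. 13. 13. 14.]
```

View pics/8.png

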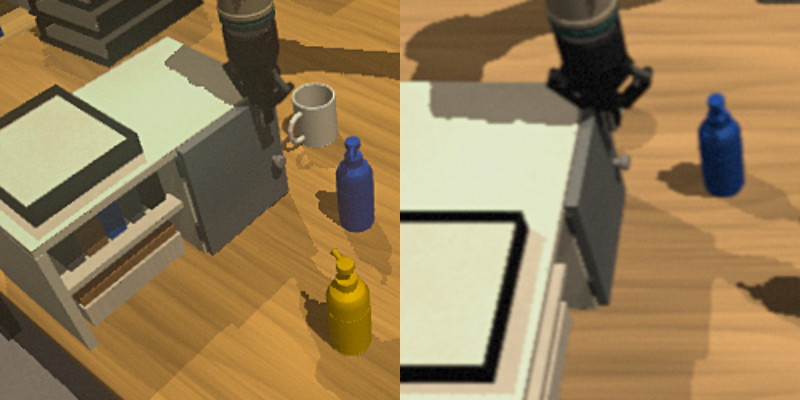

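Emit:
{"op": "send_rows", "data": {
  "rows": [
    {"x": 0, "y": -0.2, "z": 0, "roll": 0, "claw": 1},
    {"x": 0, "y": -0.4, "z": 0, "roll": 0, "claw": 1},
    {"x": 0, "y": -0.4, "z": 0, "roll": 0, "claw": 1}
  ]
}}

```text
clock: 12.88
eef_pos: [542.1, -270.7, 203.4]
tool_rot: [3.133, -0.002, -3.138]
force: [-2.3, 12.0, 4.8]
width: -0.1
```

Emit:
{"op": "send_rows", "data": {
  "rows": [
    {"x": 0, "y": 1, "z": 0, "roll": 0, "claw": 1},
    {"x": 0, "y": 3, "z": 0, "roll": 0, "claw": 1},
    {"x": 0, "y": 6, "z": 2, "roll": 0, "claw": 1},
    {"x": 0, "y": 9, "z": 5, "roll": 0, "claw": 1},
    {"x": 0, "y": 12, "z": 8, "roll": 0, "claw": 1}
  ]
}}

```text
clock: 13.3
eef_pos: [541.5, -157.4, 282.5]
tool_rot: [-3.141, -0.001, 3.141]
force: [1.2, -0.2, -0.2]
width: -0.2
```

Emit:
{"op": "send_rows", "data": {
  "rows": [
    {"x": 2, "y": 4, "z": 2, "roll": 0, "claw": 1},
    {"x": 4, "y": 8, "z": 4, "roll": 0, "claw": 1},
    {"x": 6, "y": 12, "z": 4, "roll": 0, "claw": 1},
    {"x": 8, "y": 16, "z": 4, "roll": 0, "claw": 1},
    {"x": 8, "y": 16, "z": 4, "roll": 0, "claw": 1}
  ]
}}

```text
clock: 13.72
eef_pos: [624.1, 8.4, 323.5]
tool_rot: [3.138, 0.004, -3.136]
force: [0.2, 1.2, -0.6]
width: -0.3
```

```bash
python3 - <<'E'
from h import *
np.set_printoptions(precision=3,suppress=True)
s=ctrl.read_state();print(s['clock'],np.round(s['eef_pos'],1),np.round(s['force'],1))
o=[]
for c in('scene','side'):
    im,d=ctrl.get_image(c);o.append(im);P=cloud(c,d,np.ones((384,512),bool))
    # hutch front edges and door outer face: y vs x
    Q=P[(P[:,2]>15)&(P[:,2]<215)&(P[:,1]>-310)&(P[:,1]<-270)&(P[:,0]>505)&(P[:,0]<675)]
    print(c,'door face',len(Q),np.polyfit(Q[:,0]-600,Q[:,1],1),np.percentile(Q[:,1],[5,50,95]))
    for q in('door_edge','door_knob','mug','pen_pot','stapler','pump_bottle'):
        for r in ctrl.place_of(c,q)[:3]:print(c,q,round(r['confidence'],2),np.round(r['uv'],1),onz(c,r['uv'],{'door_edge':116,'door_knob':100}.get(q,0))[:2].round(0))
cv2.imwrite('pics/9.png',np.hstack([cv2.resize(o[0][60:310,0:250],(400,400)),cv2.resize(o[1][110:310,60:260],(400,400))]))
E
```

```text
13.7167 [624.1   8.4 323.5] [ 0.2  1.2 -0.6]
scene door face 3069 [  -0.004 -285.423] [-287.665 -285.429 -283.161]
scene door_edge 0.94 [172.4 147.1] [ 504. -298.]
scene door_edge 0.16 [128.2 220.5] [ 752. -207.]
scene door_knob 0.86 [175.3 160.2] [ 526. -269.]
scene mug 0.61 [191.9 141. ] [ 355. -371.]
scene mug 0.38 [279.4 342.4] [748. 208.]
scene pen_pot 0.88 [281.5 343.1] [746. 213.]
scene stapler 0.78 [352.6 258.1] [463. 239.]
scene stapler 0.34 [176.7 159.8] [ 448. -351.]
scene pump_bottle 0.89 [224.  200.2] [ 494. -135.]
scene pump_bottle 0.62 [219.5 274.3] [688.   1.]
side door face 1126 [  -0.015 -285.137] [-286.313 -285.261 -283.964]
side door_edge 0.73 [163.7 179.9] [ 504. -293.]
side door_edge 0.2 [360.1 279.6] [800. 189.]
side door_knob 0.75 [175.5 188.8] [ 522. -262.]
side mug 0.83 [157.3 168.6] [ 363. -349.]
side mug 0.5 [162.7 232.3] [ 595. -304.]
side pen_pot 0.6 [358.3 280.7] [745. 213.]
side pen_pot 0.58 [354.5 198.7] [483. 240.]
side pump_bottle 0.91 [271.7 256. ] [672.  -5.]
```

View pics/9.png

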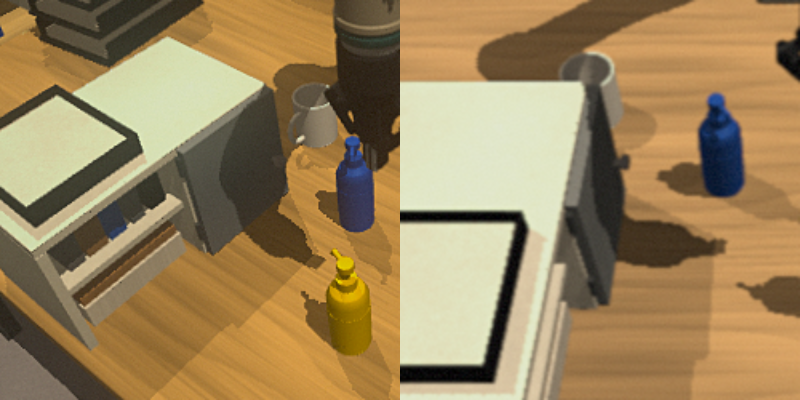

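```bash
python3 -c "
from cell import ctrl
print(ctrl.finish_job())"
```

```text
the job is handed in; nothing more can be done
None
```

The white pump bottle is in the cupboard, the door is shut, and the job was handed in at about 14 s of the 72 s allowed.

- **Pushing:** With the tool pointing straight down, the first part to reach the bottle was the outside of an open finger, about 50 mm above the desk. That is higher than the 35 mm you advised. I pushed slowly, at about 4 N. At the stops where I measured it, the bottle stood upright, its position agreeing at different heights to within a few millimetres.
- **Bottle:** The last measurement put its axis about 57 mm behind the hutch's front plane, so its nearest side is about 27 mm inside. In the next picture, taken before closing the door, it stood upright. It can't be seen behind the shut door, so I haven't checked it since.
- **Door:** I pushed the top of its outer face with the closed fingers until it stopped, with about 12 N on the wrist. Both cameras then showed the face parallel to the hutch front and about 17 mm ahead of it, which matches fully shut.
- **Hand:** It finished clear of everything, with the TCP at [624, 8, 323] mm.
- **Mug, pen pot and stapler:** I didn't touch them. Their final positions match the first readings to within detector noise. One mug reading was about 15 mm off in the first camera view, but the second view put it within about 7 mm of its first reading. The stapler got no detection of its own in the second view, so only the first view confirms it.

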